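# Unlock the gas lockout and present the open lock

### The arm

A 6-joint arm with a two-finger parallel gripper is mounted at the origin on the work surface. World frame = base frame: x ahead of the robot, y to its left, z up, the work surface at z = 0. Lengths are in m, angles in rad, forces in N, time in s.
With the tool pointing down it reaches from about 0.35 to 0.8 m from the base axis. Payload 7.3 kg.
Tool frame: the origin (TCP) lies at the very end of the fingers, on their centre line; the grasp point (between the pads) lies 19 mm behind it; z points along the fingers, y is the line along which they close (so a half turn about z gives the same grasp; the last joint's range is limited). The gripper opens to 85 mm and grips with 20 to 120 N. Pads are 22 mm wide; open, the fingers measure 114 mm over their backs; the gripper's body (76 mm by 85 mm) begins 54 mm behind the grasp point. The pads swing forward as they close: fully open they stand 13 mm farther back than shut.
Start: joints at [1.126, 0.342, 1.524, -0, 1.275, -0.146], TCP at [0.155, 0.502, 0.231] pointing down, gripper open.
Joint ranges: [-2.53, 2.53], [-0.77, 2.02], [0.04, 2.7], [-1, 4.14], [0.28, 2.66], [-3.11, 3.11]. Speed limits (rad/s): [2.57, 2.57, 3.14, 3.14, 3.14, 3.14].

### API

Orientations are given as a 3x3 rotation matrix whose columns are the frame's x, y, z axes.
In Python, from cell import r gives the robot as it stands. The module is installed in compiled form; this text tells all that it offers.
- The arm moves only by the tool play_rows, never from a script. Its argument "commands" is a list of rows, each a list of 4 numbers: the shift along the world's x, y, z in mm, then the turn about the world's z in degrees. In form: [[x, y, z, twist], ...]. A call has 1 to 12 rows; each row shifts and turns the commanded pose from where the row before left it; what a row does not reach is not made up. A row lasts 1/8 s, in which the tool goes at most 62.5 mm and 10.7 degrees, less where a joint would pass 70% of its speed; a pose out of reach is approached as far as the arm can. A call is refused whole if a number of a shift passes 62.5 or a number of a turn 10.7, either way. A call with a gripper value outside its range is refused whole. "hand" is the opening, from -1 (shut) to 1 (fully open), so that 0 is half open, set as the call begins (left out, the last holds). The fingers move at their own pace and stop on an object; "newtons" is the grip in N (left out, the last holds). Time passes only in rows, so rows that do not move let the fingers close. It gives the time, the measured TCP pose, the force, the opening and the grip force at its end, in the units of the state.
- r.get_obs(): the state, without advancing time (a new reading comes with each control period).
- r.camera(name): name is "scene" or "top" or "wrist"; returns a dict with "image" (480x640x3 uint8, blue, green, red), "z_map" (480x640 float32, m along the optical axis (not along the pixel's ray), 0 where there is no reading), "K" (3x3 intrinsics, pixels), "camera_from_world" (4x4, takes a point from world to camera coordinates); the wrist camera has in their place "hand_eye" (4x4, takes a point from camera to tool coordinates, whose origin is the TCP and whose axes are the flange's). Camera axes: x right, y down, z forward; pixel columns grow to the right and rows downward; lengths in m; the calibration is good to about 2 mm. A picture is of the moment at which its call begins: read the wrist's pose just before it.
- r.job_done(): hands the job in; it is judged then, once.
The state is a dict: "time_s": time; "qpos": joint angles; "joint_vel": joint speeds; "joint_torque": joint torques, N m; "eef_pos": TCP position; "ee_rot": TCP orientation; "contact_force": force on the tool from outside, world axes, zero at the start; "ft_torque": the same for the moment, N m; "finger_gap": finger opening in m; "gripper_force": force on a finger pad.
Only numpy, scipy, OpenCV 4.12 (cv2) and the standard library are available. Lean on these libraries where they do the work, as an engineer would, in place of code of your own. Each camera call takes 0.05 s, during which the arm holds its last target. There are 200 camera calls.

### The job

The combination lock lying in the hasp cradle keeps the cookie griddle's gas locked out. Turn its dial clockwise until the white pointer clicks into the notch at the blue mark, then turn it back anticlockwise until it clicks in at the red mark, and pull the yellow tab so that the shackle comes fully out while the lock stays in its cradle. Then lift the open lock out and finish while holding it, level and still, centred about 12 cm above the reader pad (shackle still out), without shifting anything else on the bench.

Things in the scene. Friction and masses are not known exactly. Their poses are not given: they have to be found in the camera images.
- lock_center (a point): Centre of the combination lock's case: a grey aluminium block 78 (x) x 72 (y) x 34 (z) mm lying flat, origin of this point half-way up. It is loose but sits in the hasp cradle with about 2 mm play, its underside 5 mm above the bench. Its x axis points from the shackle end to the far end, z is up. The whole lock weighs about 0.47 kg (0.40 to 0.55), balanced within 15 mm of the dial axis.
- dial_grip (a point): Grip point of the black dial on the lock's top, on the dial's vertical axis through the centre of the case, 47 mm above lock_center. The dial is a 50 mm disc, its top 25.5 mm above lock_center, with an upright bar handle 46 long x 12 thick x 34 mm tall across it; the bar's top is 11.5 mm above this point. Its x axis runs along the bar, towards the end with the white pointer (white stripe on the bar's top and end); y across the bar.
- dial (a joint): Dial angle in rad, growing clockwise seen from above; 0 when the pointer points along the lock's +x (away from the shackle). Blue mark at 0.8, red mark at -0.6 (small coloured bars on the case's top, 30 mm from the axis). It clicks into a sprung notch at each mark (about 0.1 to 0.15 N m to get into or out of a notch, nearly free, 0.02 N m, elsewhere) and centres there by itself within about 0.05. Stops at -0.95 and 1.15. Starts between the marks.
- shackle (a joint): How far the shackle is pulled out, m: 0 closed, 0.026 fully out (a firm stop). Slides along the lock's -x with about 4 N of friction and stays where left; blocked unless the dial is within about 0.1 of the red notch. The notch keeps the dial in place. When out, it leaves the cradle's lip and the lock can be lifted straight up.
- tab (a point): Grip point on the yellow pull tab of the steel shackle, which moves with the shackle: an upright plate 26 (x) x 12 (y) x 44 (z) mm, this point on its mid-plane, 14 mm below its top and 45 mm above the bench, 93 mm from the lock's centre along the lock's -x when closed. Axes as the lock's. Free to pinch across y from above; the cradle's green lip (14 mm wide) ends 21 mm from this point on its +x side.
- hasp: Fixed steel cradle bolted to the bench, origin on the bench under the closed lock's centre, axes as the lock's: base 5 mm thick, 12 mm high walls around the lock on both sides and at +x, and at -x a green post (inside the shackle, 14 mm wide, 41.5 to 50.5 mm from the centre) whose lip reaches over the shackle's bow to 72 mm from the centre, 36 mm above the bench. Yaw and place vary; may be left or right of the reader.
- reader_top (a point): Centre of the top of the reader pad: black square plate 110 x 110 x 10 mm fixed on the bench with a green ring and a white disc; this point is 12 mm above the bench. Place varies.
- cookie_a: Bystander: light tan fortune cookie, about 65 x 40 x 29 mm, origin under its centre on the bench; leave it where it is.
- cookie_b: Bystander: brown fortune cookie, same size; leave it where it is.
- spatula: Bystander: spatula with a wooden handle lying across the bench beyond the lock, about 0.28 m long; leave it.
- mug: Bystander: blue mug, 80 mm across, 90 mm tall; leave it.
- oil: Bystander: amber bottle of oil, 64 mm across, 190 mm tall; leave it.
- bowl: Bystander: steel bowl, 130 mm across, 55 mm tall; leave it.
- key_lock: Bystander: small brass key padlock lying flat, 50 mm wide, 18 mm thick; not the lock to open, leave it.
Things that resemble listed ones, but are neither listed nor needed, are in the scene too. Leave any orange or purple look-alike of the part that bears reader_top alone.

How it is judged:
By the outcome, as a careful person would: the job done as asked, in the order asked, and still so for the second after the job is handed in, while the arm keeps its last pose, push and grip.
It also fails if it takes over 64 s, if anything falls off the work surface, if the arm or the gripper's body presses on something with over 40 N, if the wrist force passes 120 N, or if a joint passes its speed limit or range.

## Working session

There is one attempt and no reset: what is moved stays moved. The work goes in short steps, Python scripts to look and compute and a tool call to move; the robot and the scene stay as the last step left them, time stands still between calls to the robot, and variables do not carry over. Pictures are saved under pics/ and viewed, at most 12 in all, crops included, and the job is handed in when it is done.

Besides the shell and the picture viewer there is one more tool, called after "Call:" as a command line: name --pt "numbers of a row" for each row, then --argument value for the rest. play_rows: Moves the arm, as the interface text tells. Its arguments: {"type":"object","properties":{"commands":{"type":"array"},"hand":{"type":"number"},"newtons":{"type":"number"}},"required":["commands"]}

```bash
mkdir -p pics
python3 - <<'E'
from cell import r
import cv2,numpy as np
o=r.get_obs();print(o)
for n in("top","scene"):
    c=r.camera(n);cv2.imwrite(f"pics/{n}0.png",c["image"]);print(n,c["K"],c["camera_from_world"])
    np.savez(f"{n}0.npz",**c)
E
```

```text
{'time_s': 0.0, 'qpos': array([ 1.12601522e+00,  3.42713968e-01,  1.52505508e+00,  2.50254459e-05,
        1.27541100e+00, -1.45982688e-01]), 'joint_vel': array([-3.09821444e-05,  5.49219044e-04,  5.57261460e-04,  8.30126496e-04,
        2.24374881e-03,  1.47434494e-03]), 'joint_torque': array([ 1.58885305e-03, -4.33681548e+01, -2.46013767e+01, -1.25719243e-04,
        7.74261629e-03,  1.51173964e-05]), 'eef_pos': array([0.15432503, 0.50136503, 0.23061723]), 'ee_rot': array([[-9.55688653e-01,  2.94378503e-01, -7.04604164e-04],
       [ 2.94379236e-01,  9.55687628e-01, -1.42264585e-03],
       [ 2.54585127e-04, -1.56702733e-03, -9.99998740e-01]]), 'contact_force': array([-0.29820499,  0.49936623,  0.69475463]), 'ft_torque': array([-0.03944685, -0.00906161,  0.02895487]), 'gripper_force': 0.0, 'finger_gap': 0.08537657992392092}
top [[480.54033248   0.         319.10729379]
 [  0.         480.54033248 234.41890617]
 [  0.           0.           1.        ]] [[-8.60905880e-02 -9.96286841e-01 -9.70138055e-04  4.11667818e-02]
 [-9.75530852e-01  8.44946838e-02 -2.02978338e-01  5.25557202e-01]
 [ 2.02306619e-01 -1.65281249e-02 -9.79182748e-01  1.00165352e+00]
 [ 0.00000000e+00  0.00000000e+00  0.00000000e+00  1.00000000e+00]]
scene [[555.18138042   0.         315.24943799]
 [  0.         555.18138042 242.03418245]
 [  0.           0.           1.        ]] [[ 6.61094569e-01  7.50302380e-01  5.57060335e-04 -3.28533742e-01]
 [ 6.23572028e-01 -5.49018723e-01 -5.56539638e-01 -2.82028121e-01]
 [-4.17267178e-01  3.68272699e-01 -8.30820872e-01  1.58627321e+00]
 [ 0.00000000e+00  0.00000000e+00  0.00000000e+00  1.00000000e+00]]
```

View pics/top0.png

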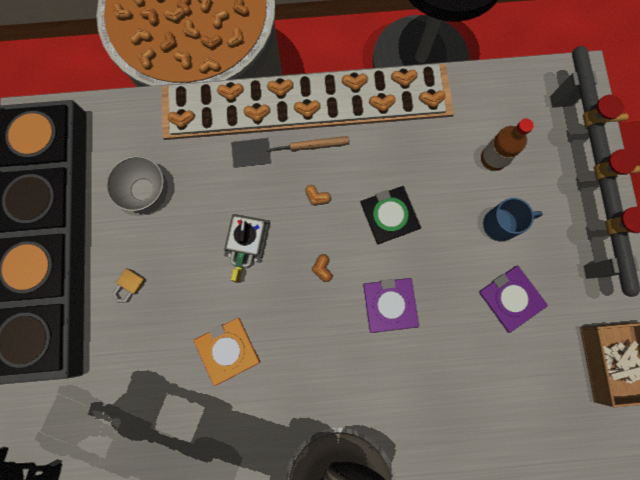

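View pics/scene0.png

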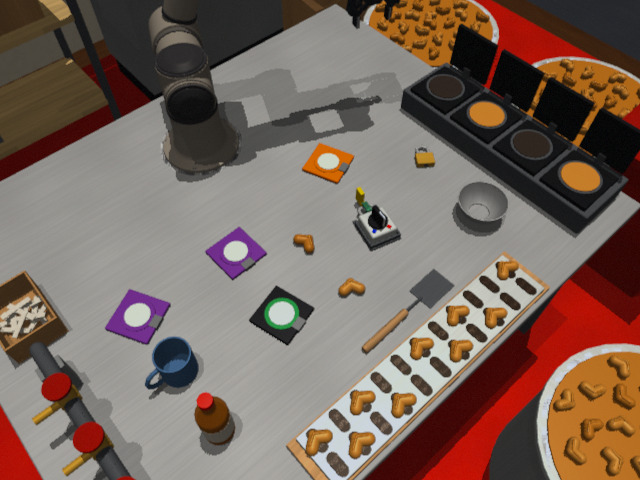

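Top view: the combination lock (white top, black dial, yellow tab) is at (245,238) with its tab at (237,273). The brass key lock at (128,285) has no dial. The reader candidates are the black pad with a green ring at (390,214), the purple pads at (391,304) and (513,298), and the orange pad at (226,351). The black one with the green ring fits. I'll confirm in an enlarged crop and measure.

```bash
cat > h.py <<'E'
import numpy as np,cv2
def ray(c,uv,z):
    """world point on plane z through pixel uv (fixed cameras)"""
    T=c["T"] if "T" in c else np.linalg.inv(c["camera_from_world"])
    d=T[:3,:3]@np.linalg.inv(c["K"])@np.array([uv[0],uv[1],1.]);o=T[:3,3]
    return o+d*(z-o[2])/d[2]
def blobs(img,lo,hi,roi=None,amin=4):
    m=cv2.inRange(cv2.cvtColor(img,cv2.COLOR_BGR2HSV),np.array(lo),np.array(hi))
    if roi:
        k=np.zeros_like(m);x0,y0,x1,y1=roi;k[y0:y1,x0:x1]=1;m=m*k
    n,l,s,ce=cv2.connectedComponentsWithStats(m)
    i=[j for j in range(1,n) if s[j,4]>=amin];i.sort(key=lambda j:-s[j,4])
    return [(s[j,4],ce[j].round(1),l==j) for j in i]
def wrist(r):
    o=r.get_obs();c=r.camera("wrist");T=np.eye(4);T[:3,:3]=o["ee_rot"];T[:3,3]=o["eef_pos"]
    c["T"]=T@c["hand_eye"];return o,c
E
python3 - <<'E'
from h import *
c=dict(np.load("top0.npz"));im=c["image"]
cr=cv2.resize(im[170:370,170:430],None,fx=3,fy=3,interpolation=cv2.INTER_CUBIC);cv2.imwrite("pics/crop.png",cr)
R=(200,200,290,290)
for nm,lo,hi,roi,z in [("yellow",(22,120,100),(35,255,255),R,.059),("blue",(105,120,60),(130,255,255),R,.04),("red",(0,150,80),(8,255,255),R,.04),
  ("whitetop",(0,0,150),(180,50,255),R,.039),("ring",(45,120,60),(80,255,255),(350,180,430,250),.011),("disc",(0,0,170),(180,40,255),(365,190,415,240),.012)]:
    for a,ce,_ in blobs(im,lo,hi,roi)[:3]: print(nm,a,ce,ray(c,ce,z).round(4))
E
```

```text
yellow 78 [234.9 273.3] [0.4567 0.1835 0.059 ]
blue 15 [256.1 227.1] [0.5588 0.1342 0.04  ]
red 12 [239.2 221.9] [0.574  0.1712 0.04  ]
whitetop 498 [244.2 236.3] [0.5404 0.162  0.039 ]
whitetop 5 [246.  264.6] [0.4766 0.1615 0.039 ]
whitetop 4 [229.2 255. ] [0.5011 0.1973 0.039 ]
ring 348 [390.6 214.9] [ 0.5676 -0.1733  0.011 ]
disc 480 [390.6 213.6] [ 0.5704 -0.1735  0.012 ]
```

View pics/crop.png

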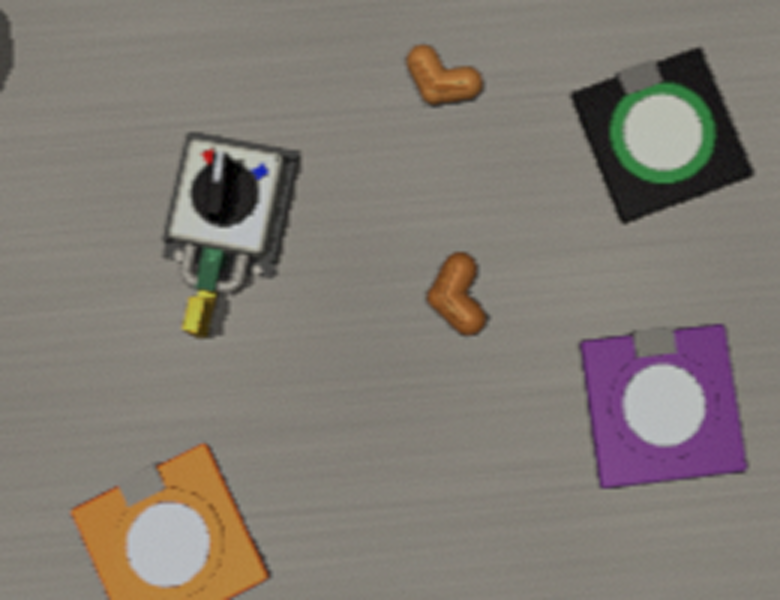

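The crop confirms it: the reader is the black pad with the green ring, and the lock's red and blue marks are visible. I'm setting out above the lock.

Call:
play_rows --pt "36 -35 2 1" --pt "36 -35 2 1" --pt "36 -35 2 1" --pt "36 -35 2 1" --pt "36 -35 2 2" --pt "36 -35 2 2" --pt "36 -35 2 2" --pt "36 -35 2 2" --pt "36 -35 2 2" --pt "36 -26 2 1" --pt "0 0 0 0" --pt "0 0 0 0" --hand 1 --newtons 40

```text
time_s: 1.6
eef_pos: [0.5138, 0.161, 0.2508]
ee_rot: [[-0.999, 0.037, -0.002], [0.037, 0.999, 0.0], [0.002, 0.0, -1.0]]
contact_force: [-0.3, 0.0, -0.7]
finger_gap: 0.0856
gripper_force: 0.0
```

Run:
```python
from cell import r
from h import *
o,c=wrist(r);im=c["image"];cv2.imwrite("pics/w1.png",im);np.savez("w1.npz",**c)
print(o["eef_pos"],o["ee_rot"].round(3),o["qpos"].round(3),c["T"].round(3))
for nm,lo,hi,z in [("yellow",(22,120,100),(35,255,255),.059),("blue",(105,120,60),(130,255,255),.04),("red",(0,150,80),(8,255,255),.04),("green",(50,80,40),(90,255,255),.036),("white",(0,0,140),(180,60,255),.08)]:
    for a,ce,_ in blobs(im,lo,hi,amin=30)[:3]: print(nm,a,ce,ray(c,ce,z).round(4))
```

```text
[0.5138331  0.16096736 0.25076541] [[-0.999  0.037 -0.002]
 [ 0.037  0.999  0.   ]
 [ 0.002  0.    -1.   ]] [ 0.161  0.353  1.452  0.     1.337 -1.373] [[ 0.037  0.961  0.274  0.444]
 [ 0.999 -0.035 -0.01   0.164]
 [ 0.     0.275 -0.962  0.394]
 [ 0.     0.     0.     1.   ]]
yellow 623 [340.1 140.1] [0.4571 0.1866 0.059 ]
yellow 85 [601.9 123.4] [0.4518 0.3956 0.059 ]
yellow 84 [600.7 130. ] [0.4569 0.3954 0.059 ]
blue 105 [286.3 255.4] [0.5594 0.1364 0.04  ]
red 87 [327.  269.2] [0.5743 0.1736 0.04  ]
green 752 [ 13.7 270. ] [ 0.5657 -0.1217  0.036 ]
green 567 [330.2 177.5] [0.4898 0.1788 0.036 ]
white 177926 [348.5 197.1] [0.5   0.191 0.08 ]
white 6502 [196.9 165.8] [0.4714 0.0747 0.08  ]
white 1120 [225.3 427.4] [0.713  0.0734 0.08  ]
```

View pics/w1.png

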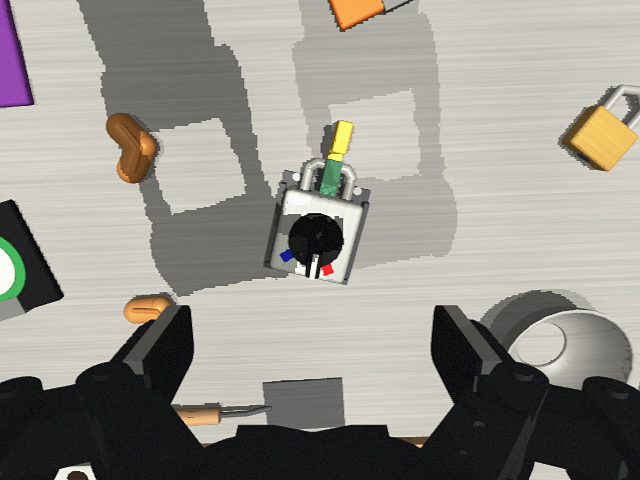

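The wrist view shows the dial at (315,240), the pointer stripe at about (314,265), blue at (286,255), red at (327,269) and the tab at (340,140). The marks, lip and tab agree on centre ≈ (0.5455, 0.162) and yaw ≈ -0.275. Next is the pointer angle.

Run:
```python
from h import *
c=dict(np.load("w1.npz"));im=c["image"]
for a,ce,m in blobs(im,(0,0,110),(180,70,255),(302,236,326,275),amin=8)[:5]:
    ys,xs=np.nonzero(m);print(a,ce,ray(c,ce,.0805).round(4),xs.min(),xs.max(),ys.min(),ys.max())
cv2.imwrite("pics/wc.png",cv2.resize(im[180:300,250:380],None,fx=4.6,fy=4.6,interpolation=cv2.INTER_CUBIC))
for p in [(316,236),(288,255),(340,128),(337,152)]: print(p,ray(c,p,.059 if p[0]>330 else .0805).round(4))
```

```text
120 [313.8 264.4] [0.5548 0.1618 0.0805] 310 318 254 274
38 [303.4 269.7] [0.5591 0.153  0.0805] 302 305 265 274
22 [320.9 271.8] [0.5615 0.1674 0.0805] 319 323 268 274
(316, 236) [0.5307 0.1644 0.0805]
(288, 255) [0.5459 0.141  0.0805]
(340, 128) [0.4477 0.1866 0.059 ]
(337, 152) [0.4664 0.1839 0.059 ]
```

View pics/wc.png

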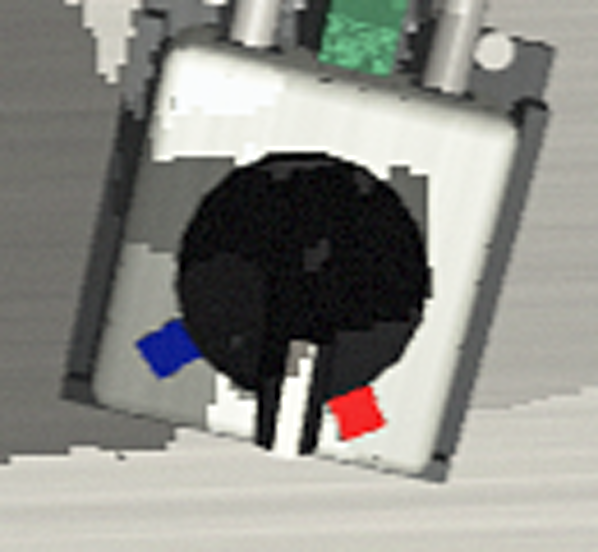

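The bar points at about -0.06 rad in world, so the dial is at about -0.21, and the fingers' closing line (87.9°) already lies across it. I'm descending and gripping.

Call:
play_rows --pt "16 1 -30 0" --pt "16 0 -40 0" --pt "0 0 -40 0" --pt "0 0 -40 0" --pt "0 0 -30 0" --pt "0 0 -17 0" --pt "0 0 0 0" --pt "0 0 0 0"

```text
time_s: 2.65
eef_pos: [0.5472, 0.1622, 0.0557]
ee_rot: [[-0.999, 0.036, 0.002], [0.036, 0.999, 0.0], [-0.002, 0.001, -1.0]]
contact_force: [1.0, -0.3, -0.1]
finger_gap: 0.0851
gripper_force: 0.0
```

Call:
play_rows --pt "0 0 0 0" --pt "0 0 0 0" --pt "0 0 0 0" --pt "0 0 0 0" --pt "0 0 0 0" --pt "0 0 0 0" --hand -1 --newtons 30

```text
time_s: 3.4
eef_pos: [0.5466, 0.1619, 0.0545]
ee_rot: [[-0.999, 0.037, 0.0], [0.037, 0.999, 0.0], [-0.0, 0.0, -1.0]]
contact_force: [-0.8, 2.6, 2.3]
finger_gap: 0.0113
gripper_force: 35.0
```

Run:
```python
from cell import r
import numpy as np
o=r.get_obs()
for k in("time_s","eef_pos","contact_force","ft_torque","finger_gap","gripper_force","qpos"):print(k,np.round(o[k],4))
```

```text
time_s 3.4
eef_pos [0.5466 0.1619 0.0545]
contact_force [-0.8091  2.582   2.2649]
ft_torque [ 0.1876  0.1384 -0.0139]
finger_gap 0.0113
gripper_force 35.0161
qpos [ 1.5340e-01  6.1540e-01  1.6109e+00  4.0000e-04  9.1510e-01 -1.3806e+00]
```

Call:
play_rows --pt "0 0 0 -7" --pt "0 0 0 -7" --pt "0 0 0 -7" --pt "0 0 0 -7" --pt "0 0 0 -7" --pt "0 0 0 -7" --pt "0 0 0 -6" --pt "0 0 0 -6" --pt "0 0 0 -5.5" --pt "0 0 0 0" --pt "0 0 0 0"

```text
time_s: 4.78
eef_pos: [0.5459, 0.161, 0.0544]
ee_rot: [[-0.477, 0.879, -0.001], [0.879, 0.477, -0.001], [-0.0, -0.002, -1.0]]
contact_force: [-4.0, -3.2, 6.2]
finger_gap: 0.0114
gripper_force: 35.6
```

```bash
cat > st.py <<'E'
from cell import r
import numpy as np
o=r.get_obs()
for k in("time_s","eef_pos","contact_force","ft_torque","finger_gap","gripper_force"):print(k,np.round(o[k],4))
R=o["ee_rot"];print("yaxis deg",np.degrees(np.arctan2(R[1,1],R[0,1])).round(2))
E
python3 st.py
python3 - <<'E'
from cell import r
from h import *
o,c=wrist(r);im=c["image"]
def sc(n,lo,hi,z):
    for a,ce,_ in blobs(im,lo,hi,amin=20)[:4]: print(n,a,ce,ray(c,ce,z).round(4))
sc("blue",(105,120,60),(130,255,255),.04);sc("red",(0,150,80),(8,255,255),.04);sc("yel",(22,120,100),(35,255,255),.059)
cv2.imwrite("pics/w2.png",im)
E
```

```text
time_s 4.775
eef_pos [0.5459 0.161  0.0544]
contact_force [-3.9573 -3.2396  6.2084]
ft_torque [-0.6921  0.6543 -0.0704]
finger_gap 0.0114
gripper_force 35.6063
yaxis deg 28.52
red 370 [383.4 305.9] [0.575  0.1723 0.04  ]
yel 5832 [140.9 127.9] [0.4635 0.1951 0.059 ]
```

View pics/w2.png

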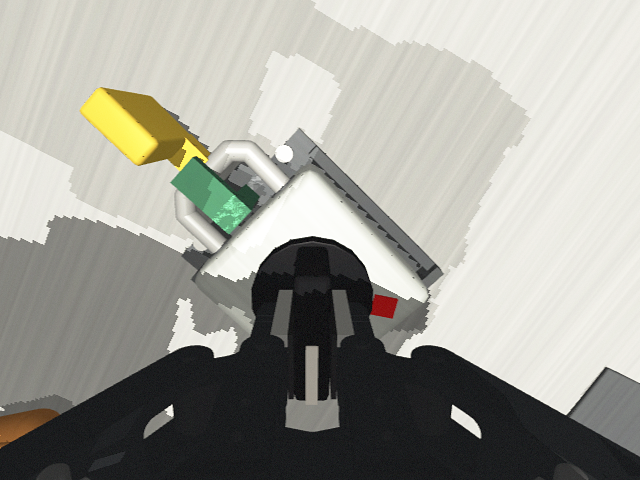

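The pointer is near the blue mark, which is hidden under a finger, and red is at (383,306). I'm loosening the fingers briefly so the dial centres itself, to check the click.

Call:
play_rows --pt "0 0 0 0" --pt "0 0 0 0" --pt "0 0 0 0" --hand -0.2

```text
time_s: 5.2
eef_pos: [0.5467, 0.1619, 0.0542]
ee_rot: [[-0.476, 0.88, 0.0], [0.88, 0.476, 0.0], [0.0, 0.0, -1.0]]
contact_force: [-0.8, -0.1, -0.1]
finger_gap: 0.0339
gripper_force: 0.0
```

```bash
python3 st.py
python3 - <<'E'
from cell import r
from h import *
o,c=wrist(r);im=c["image"];cv2.imwrite("pics/w3.png",im);np.savez("w3.npz",**c)
for n,lo,hi,z in [("blue",(105,120,60),(130,255,255),.04),("red",(0,150,80),(8,255,255),.04)]:
    for a,ce,_ in blobs(im,lo,hi,amin=20)[:4]: print(n,a,ce,ray(c,ce,z).round(4))
E
```

```text
time_s 5.2
eef_pos [0.5467 0.1619 0.0542]
contact_force [-0.8043 -0.0752 -0.0613]
ft_torque [ 0.0489  0.0187 -0.0169]
finger_gap 0.0339
gripper_force 0.0
yaxis deg 28.41
red 73 [386.8 300.3] [0.5756 0.1761 0.04  ]
```

View pics/w3.png

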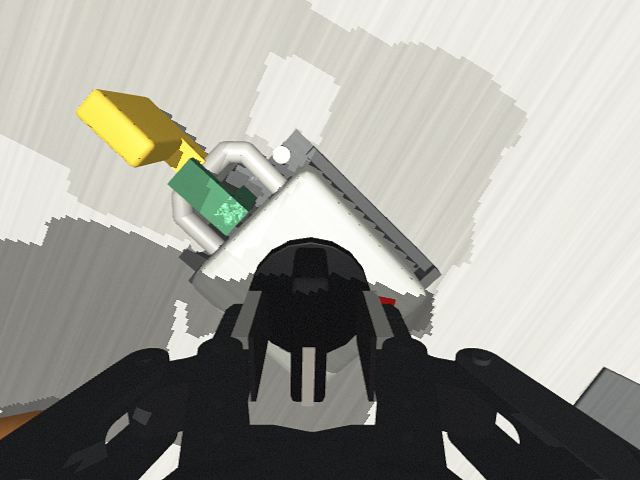

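Run:
```python
from h import *
c=dict(np.load("w3.npz"));im=c["image"]
m=blobs(im,(0,0,110),(180,70,255),(301,349,317,402),amin=20)[0]
ys,xs=np.nonzero(m[2]);print(m[0],m[1])
P=[ray(c,(xs[ys==y].mean(),y),.0805)[:2] for y in sorted(set(ys))]
v=P[-1]-P[0];print("stripe ang",np.arctan2(v[1],v[0]),P[0],P[-1], "n",len(P))
vx,vy,_,_=cv2.fitLine(np.float32(P),cv2.DIST_L2,0,.01,.01).ravel();print(np.arctan2(vy,vx))
# tab top face: bright yellow
hsv=cv2.cvtColor(im,cv2.COLOR_BGR2HSV)
for lo,hi,z,roi in [((22,120,225),(35,255,255),.059,(60,70,220,200)),((22,120,100),(35,255,255),.059,(60,70,220,200)),((50,80,100),(90,255,255),.036,(150,140,260,250))]:
    b=blobs(im,lo,hi,roi)[0];ys,xs=np.nonzero(b[2]);P=np.float32([ray(c,p,z)[:2] for p in zip(xs,ys)])
    rc=cv2.minAreaRect(P*1000);print(b[0],b[1],rc, cv2.fitLine(P,cv2.DIST_L2,0,.01,.01).ravel())
```

```text
651 [307.9 374.9]
stripe ang -1.0936758334177907 [0.54610285 0.16161958] [0.55527121 0.14388431] n 53
-1.0981241
2599 [113.8 127.6] ((456.7984313964844, 191.85118103027344), (11.187811851501465, 24.789525985717773), 72.28936004638672) [ 0.95260173 -0.30422023  0.45659927  0.19200855]
5893 [137.4 129.4] ((465.56060791015625, 194.24911499023438), (21.154577255249023, 40.29372024536133), 73.48765563964844) [0.9989959  0.04480225 0.463666   0.19517562]
2624 [207.7 197.1] ((490.2734375, 179.0302734375), (14.246809959411621, 30.843400955200195), 74.63616943359375) [ 0.96285045 -0.27003512  0.49008092  0.17917016]
```

The dial shifted -0.025 rad on release and settled at about 0.8, so it's seated in the blue notch. I'm regripping and turning 79° anticlockwise to red.

Call:
play_rows --pt "0 0 0 0" --pt "0 0 0 0" --pt "0 0 0 0" --pt "0 0 0 0" --pt "0 0 0 7" --pt "0 0 0 7" --pt "0 0 0 7" --pt "0 0 0 7" --pt "0 0 0 7" --pt "0 0 0 7" --pt "0 0 0 7" --pt "0 0 0 7" --hand -1

```text
time_s: 6.75
eef_pos: [0.5472, 0.1625, 0.0543]
ee_rot: [[-0.996, 0.094, 0.002], [0.094, 0.996, 0.001], [-0.001, 0.002, -1.0]]
contact_force: [0.4, 2.1, -0.6]
finger_gap: 0.0116
gripper_force: 33.5
```

Call:
play_rows --pt "0 0 0 7" --pt "0 0 0 7" --pt "0 0 0 5" --pt "0 0 0 4" --pt "0 0 0 0" --pt "0 0 0 0"

```text
time_s: 7.5
eef_pos: [0.5468, 0.162, 0.0543]
ee_rot: [[-0.955, -0.297, 0.001], [-0.297, 0.955, 0.001], [-0.001, 0.0, -1.0]]
contact_force: [0.4, 1.0, 0.1]
finger_gap: 0.0115
gripper_force: 33.6
```

```bash
python3 st.py
```

```text
time_s 7.5
eef_pos [0.5468 0.162  0.0543]
contact_force [0.3791 0.9511 0.0888]
ft_torque [0.3138 0.06   0.0629]
finger_gap 0.0115
gripper_force 33.5621
yaxis deg 107.3
```

Call:
play_rows --pt "0 0 0 0" --pt "0 0 0 0" --pt "0 0 0 0" --hand -0.2

```text
time_s: 7.88
eef_pos: [0.5466, 0.1616, 0.0543]
ee_rot: [[-0.954, -0.298, 0.0], [-0.298, 0.954, -0.0], [-0.0, -0.0, -1.0]]
contact_force: [0.5, 0.5, 0.9]
finger_gap: 0.0339
gripper_force: 0.0
```

```bash
python3 st.py
python3 - <<'E'
from cell import r
from h import *
o,c=wrist(r);im=c["image"];cv2.imwrite("pics/w4.png",im);np.savez("w4.npz",**c)
m=blobs(im,(0,0,110),(180,70,255),(301,349,317,402),amin=20)[0]
ys,xs=np.nonzero(m[2]);P=[ray(c,(xs[ys==y].mean(),y),.0805)[:2] for y in sorted(set(ys))]
vx,vy,_,_=cv2.fitLine(np.float32(P),cv2.DIST_L2,0,.01,.01).ravel();print("stripe",m[0],np.arctan2(vy,vx),P[0])
for lo,hi,z,roi in [((22,120,225),(35,255,255),.059,None),((50,80,100),(90,255,255),.036,None)]:
    for b in blobs(im,lo,hi,roi,200)[:2]:
        ys,xs=np.nonzero(b[2]);P=np.float32([ray(c,p,z)[:2] for p in zip(xs,ys)]);print(b[0],b[1],cv2.minAreaRect(P*1000))
E
```

```text
time_s 7.875
eef_pos [0.5466 0.1616 0.0543]
contact_force [0.4609 0.4698 0.8522]
ft_torque [ 0.0188  0.0028 -0.0149]
finger_gap 0.0339
gripper_force 0.0
yaxis deg 107.36
stripe 493 0.31385347 [0.5473064  0.16241721]
2752 [467.6  92.3] ((455.8098449707031, 186.3727264404297), (11.004121780395508, 24.83668327331543), 74.86157989501953)
272 [414.8 136.8] ((473.1733093261719, 174.49147033691406), (10.812623023986816, 5.023800373077393), 85.56641387939453)
2723 [394.7 177.7] ((490.13189697265625, 179.05990600585938), (14.29891586303711, 30.90611457824707), 74.68299102783203)
```

View pics/w4.png

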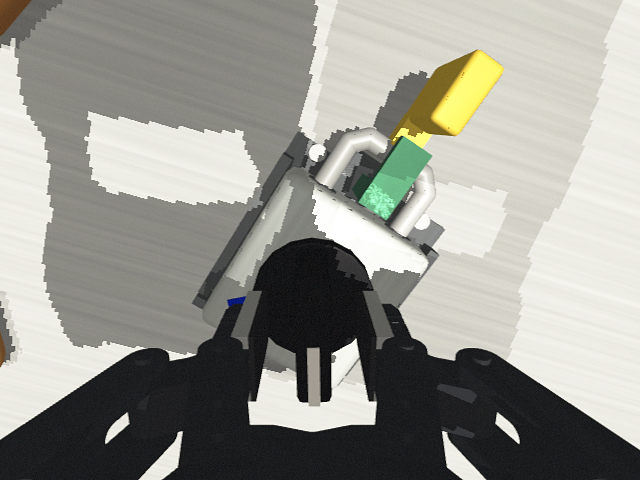

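The stripe is at +0.314 rad and has turned 1.41 rad from blue, so the dial is seated in the red notch (≈ -0.59). The tab's top is at (467,92), which puts it at (0.457, 0.187). I'm moving to the tab and pinching across it.

Call:
play_rows --pt "0 0 35 0" --pt "0 0 35 0" --pt "-30 8 0 -8" --pt "-30 9 0 -8" --pt "-30 8 0 -8" --pt "0 0 0 -8.5" --pt "0 0 -35 0" --pt "0 0 -35 0" --pt "0 0 -24 0" --pt "0 0 0 0" --pt "0 0 0 0" --hand 1

```text
time_s: 9.3
eef_pos: [0.4572, 0.1869, 0.0312]
ee_rot: [[-0.965, 0.261, 0.001], [0.261, 0.965, 0.0], [-0.001, 0.001, -1.0]]
contact_force: [-0.2, -0.4, 0.2]
finger_gap: 0.0855
gripper_force: 0.0
```

Call:
play_rows --pt "0 0 0 0" --pt "0 0 0 0" --pt "0 0 0 0" --pt "0 0 0 0" --pt "0 0 0 0" --hand -1 --newtons 40

```text
time_s: 9.93
eef_pos: [0.4565, 0.1866, 0.0305]
ee_rot: [[-0.965, 0.261, 0.0], [0.261, 0.965, -0.0], [-0.0, -0.0, -1.0]]
contact_force: [-1.7, -1.7, 4.1]
finger_gap: 0.0114
gripper_force: 42.2
```

```bash
python3 st.py
```

```text
time_s 9.925
eef_pos [0.4565 0.1866 0.0305]
contact_force [-1.7196 -1.7285  4.1049]
ft_torque [-0.2549  0.1056 -0.1142]
finger_gap 0.0114
gripper_force 42.155
yaxis deg 74.86
```

Call:
play_rows --pt "-4 1 0 0" --pt "-4 1.1 0 0" --pt "-4 1.1 0 0" --pt "-4 1.1 0 0" --pt "-4 1.1 0 0" --pt "-4 1.1 0 0" --pt "0 0 0 0" --pt "0 0 0 0"

```text
time_s: 10.92
eef_pos: [0.4319, 0.1935, 0.0304]
ee_rot: [[-0.965, 0.261, -0.001], [0.261, 0.965, 0.0], [0.001, 0.0, -1.0]]
contact_force: [-0.6, 1.9, 5.7]
finger_gap: 0.0114
gripper_force: 42.4
```

Call:
play_rows --pt "-2 0.5 0 0" --pt "-2 0.5 0 0" --pt "0 0 0 0" --pt "0 0 0 0"

```text
time_s: 11.42
eef_pos: [0.4298, 0.1942, 0.0304]
ee_rot: [[-0.965, 0.261, 0.003], [0.261, 0.965, 0.0], [-0.002, 0.001, -1.0]]
contact_force: [7.3, -1.7, -0.2]
finger_gap: 0.011
gripper_force: 41.6
```

Call:
play_rows --pt "-2 0.5 0 0" --pt "0 0 0 0" --pt "0 0 0 0"

```text
time_s: 11.8
eef_pos: [0.4297, 0.1944, 0.0305]
ee_rot: [[-0.965, 0.261, 0.006], [0.261, 0.965, 0.0], [-0.006, 0.002, -1.0]]
contact_force: [13.8, -4.4, -4.2]
finger_gap: 0.0113
gripper_force: 40.8
```

```bash
python3 st.py
```

```text
time_s 11.8
eef_pos [0.4297 0.1944 0.0305]
contact_force [13.751  -4.4321 -4.1607]
ft_torque [-0.6822 -1.8591 -0.0265]
finger_gap 0.0113
gripper_force 40.7691
yaxis deg 74.86
```

Force rose to 14 N with no further travel, at about 27 mm, so the shackle is at its stop. I'm releasing and going back above the dial.

Call:
play_rows --pt "2 -0.5 0 0" --pt "0 0 0 0" --pt "0 0 0 0" --pt "0 0 0 0" --pt "0 0 45 0" --pt "0 0 45 0" --pt "29 -8 30 8" --pt "29 -8 30 8" --pt "29 -8 0 8" --pt "28 -8 0 8.5" --pt "0 0 0 0" --pt "0 0 0 0" --hand 1

```text
time_s: 13.3
eef_pos: [0.5426, 0.1624, 0.1799]
ee_rot: [[-0.955, -0.297, -0.002], [-0.297, 0.955, 0.0], [0.002, 0.001, -1.0]]
contact_force: [-0.3, 0.1, 0.3]
finger_gap: 0.0854
gripper_force: 0.0
```

```bash
python3 st.py
python3 - <<'E'
from cell import r
from h import *
o,c=wrist(r);im=c["image"];cv2.imwrite("pics/w5.png",im);np.savez("w5.npz",**c)
for n,lo,hi,z in [("tab",(22,120,225),(35,255,255),.059),("lip",(50,80,100),(90,255,255),.036),("blue",(105,120,60),(130,255,255),.04),("red",(0,150,80),(8,255,255),.04)]:
    for b in blobs(im,lo,hi,None,60)[:2]:
        ys,xs=np.nonzero(b[2]);P=np.float32([ray(c,p,z)[:2] for p in zip(xs,ys)]);print(n,b[0],b[1],[np.round(q,1) for q in cv2.minAreaRect(P*1000)])
E
```

```text
time_s 13.3
eef_pos [0.5426 0.1624 0.1799]
contact_force [-0.2938  0.1005  0.3251]
ft_torque [ 0.0227 -0.0451  0.0087]
finger_gap 0.0854
gripper_force 0.0
yaxis deg 107.28
tab 720 [417.5  75.2] [array([429.4, 195.2]), array([10.4, 24.3]), np.float64(74.8)]
tab 225 [389.6 106.3] [array([450.2, 185.1]), array([10.3, 10. ]), np.float64(74.6)]
lip 885 [355.9 160.3] [array([490.2, 179. ]), array([14. , 30.8]), np.float64(75.2)]
blue 164 [270.9 233.6] [array([557.7, 136.7]), array([ 9., 10.]), np.float64(29.0)]
```

View pics/w5.png

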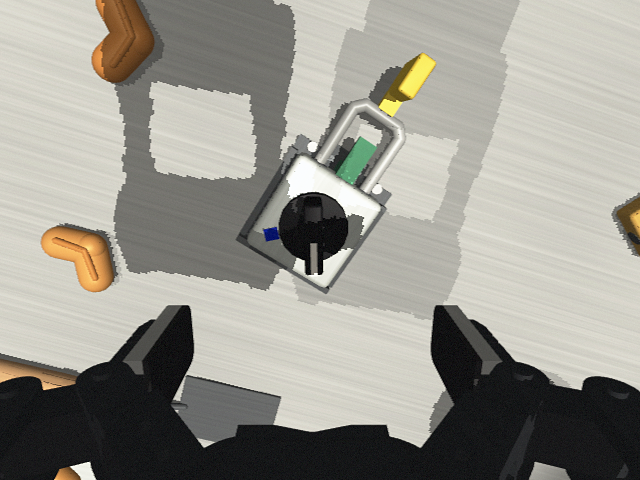

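The shackle is fully out: the tab (417,75) has moved about 27 mm and the bow clears the lip at (356,160). The pointer is still at red. I'm gripping the dial bar firmly and lifting straight up.

Call:
play_rows --pt "2 0 -35 0.5" --pt "0 0 -35 0" --pt "0 0 -35 0" --pt "0 0 -22 0" --pt "0 0 0 0" --pt "0 0 0 0"

```text
time_s: 14.1
eef_pos: [0.5458, 0.1626, 0.0545]
ee_rot: [[-0.952, -0.307, 0.001], [-0.307, 0.952, 0.0], [-0.002, -0.0, -1.0]]
contact_force: [0.1, -0.7, 0.0]
finger_gap: 0.0854
gripper_force: 0.0
```

Call:
play_rows --pt "0 0 0 0" --pt "0 0 0 0" --pt "0 0 0 0" --pt "0 0 0 0" --pt "0 0 0 0" --pt "0 0 0 0" --hand -1 --newtons 80

```text
time_s: 14.85
eef_pos: [0.5457, 0.1624, 0.0537]
ee_rot: [[-0.952, -0.307, 0.0], [-0.307, 0.952, 0.0], [-0.001, 0.0, -1.0]]
contact_force: [-1.0, 1.5, 5.2]
finger_gap: 0.0111
gripper_force: 78.5
```

Call:
play_rows --pt "0 0 2 0" --pt "0 0 3 0" --pt "0 0 4 0" --pt "0 0 5 0" --pt "0 0 6 0" --pt "0 0 8 0" --pt "0 0 12 0" --pt "0 0 0 0" --pt "0 0 0 0"

```text
time_s: 15.98
eef_pos: [0.5454, 0.1622, 0.0933]
ee_rot: [[-0.952, -0.307, -0.0], [-0.307, 0.952, 0.0], [0.0, 0.0, -1.0]]
contact_force: [0.3, -0.1, -4.8]
finger_gap: 0.0104
gripper_force: 78.0
```

```bash
python3 st.py
python3 - <<'E'
from cell import r
from h import *
c=r.camera("scene");cv2.imwrite("pics/s6.png",cv2.resize(c["image"][130:360,220:520],None,fx=2.6,fy=2.6,interpolation=cv2.INTER_CUBIC))
E
```

```text
time_s 15.975
eef_pos [0.5454 0.1622 0.0933]
contact_force [ 0.2807 -0.0952 -4.8332]
ft_torque [-0.0025 -0.0459 -0.0627]
finger_gap 0.0104
gripper_force 77.9506
yaxis deg 107.88
```

View pics/s6.png

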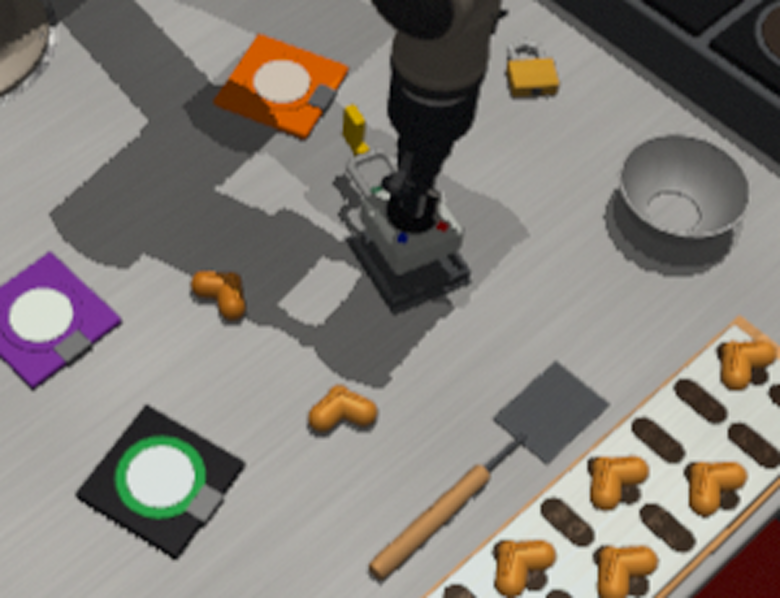

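The lock hangs level, clear of its cradle with the shackle out, at 4.8 N. I'm cross-checking the reader position with the scene camera before carrying it.

Run:
```python
from h import *
c=dict(np.load("scene0.npz"))
for a,ce,_ in blobs(c["image"],(0,0,170),(180,40,255),(255,290,310,340))[:1]: print(a,ce,ray(c,ce,.012).round(4))
```

```text
466 [281.2 313. ] [ 0.5733 -0.1714  0.012 ]
```

Call:
play_rows --pt "0 0 15 0" --pt "0 0 25 0" --pt "0 -5 21 0" --pt "0 -12 10 0" --pt "2 -20 0 0" --pt "2 -28 0 0" --pt "3 -30 0 0" --pt "3 -30 0 0" --pt "3 -30 0 0" --pt "3 -30 0 0" --pt "3 -30 0 0" --pt "2 -30 0 0"

```text
time_s: 17.52
eef_pos: [0.5656, -0.085, 0.1631]
ee_rot: [[-0.952, -0.306, -0.002], [-0.306, 0.952, 0.0], [0.002, 0.001, -1.0]]
contact_force: [-0.1, -0.5, -6.3]
finger_gap: 0.0103
gripper_force: 78.3
```

Call:
play_rows --pt "2 -30 0 0" --pt "1 -25 0 0" --pt "0 -18 0 0" --pt "0 -12 0 0" --pt "0 -5 0 0" --pt "0 0 0 0" --pt "0 0 0 0" --pt "0 0 0 0"

```text
time_s: 18.52
eef_pos: [0.5696, -0.1721, 0.1644]
ee_rot: [[-0.951, -0.308, 0.0], [-0.308, 0.951, 0.0], [-0.0, 0.0, -1.0]]
contact_force: [0.9, 0.7, -5.8]
finger_gap: 0.0105
gripper_force: 78.4
```

```bash
python3 st.py
python3 - <<'E'
from cell import r
from h import *
c=r.camera("scene");cv2.imwrite("pics/s7.png",c["image"])
c=r.camera("top");cv2.imwrite("pics/t7.png",c["image"])
cv2.imwrite("pics/f7.png",np.hstack([cv2.resize(cv2.imread("pics/s7.png")[130:370,190:450],(400,370)),cv2.resize(c["image"][140:330,200:450],(400,370))]))
o,w=wrist(r)
b=blobs(w["image"],(22,120,225),(35,255,255),None,60)
for q in b[:2]: print(q[0],q[1],ray(w,q[1],.169).round(4))
E
```

```text
time_s 18.525
eef_pos [ 0.5696 -0.1721  0.1644]
contact_force [ 0.9382  0.7168 -5.8266]
ft_torque [-0.0046 -0.029  -0.0068]
finger_gap 0.0105
gripper_force 78.4063
yaxis deg 107.93
323 [490.6 356.6] [ 0.5645 -0.1001  0.169 ]
```

View pics/f7.png

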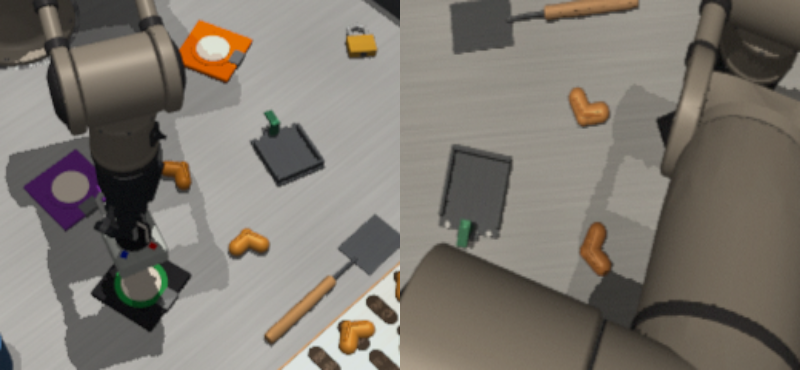

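The lock is held level over the green-ringed pad, with the cradle empty and the cookies, spatula and key lock undisturbed. I'm making a small centring correction, settling, and checking the tab's position.

Call:
play_rows --pt "2 0 0 0" --pt "1 0 0 0" --pt "0 0 0 0" --pt "0 0 0 0" --pt "0 0 0 0" --pt "0 0 0 0" --pt "0 0 0 0"

```text
time_s: 19.55
eef_pos: [0.5725, -0.1727, 0.1643]
ee_rot: [[-0.952, -0.307, -0.0], [-0.307, 0.952, 0.0], [-0.0, 0.0, -1.0]]
contact_force: [-0.0, -0.4, -4.4]
finger_gap: 0.0108
gripper_force: 78.4
```

Run:
```python
from cell import r
from h import *
o,w=wrist(r);print(o["eef_pos"].round(4))
for q in blobs(w["image"],(22,120,80),(35,255,255),None,60)[:3]: print(q[0],q[1],ray(w,q[1],.169).round(4))
q=blobs(w["image"],(22,120,80),(35,255,255),None,60)[0]
d=w["z_map"];ys,xs=np.nonzero(q[2]);Z=d[ys,xs];k=Z>0
P=np.c_[xs,ys,np.ones(len(xs))][k]@np.linalg.inv(w["K"]).T*Z[k][:,None];P=P@w["T"][:3,:3].T+w["T"][:3,3]
print("z pct",np.percentile(P[:,2],[5,50,95]).round(4)); t=P[P[:,2]>np.percentile(P[:,2],95)-.004];print("top centre",t.mean(0).round(4))
```

```text
[ 0.5725 -0.1727  0.1643]
6338 [494.2  45.3] [ 0.4659 -0.1465  0.169 ]
339 [492.8 354.3] [ 0.5662 -0.1002  0.169 ]
z pct [0.136  0.1643 0.1701]
top centre [ 0.46   -0.1407  0.1691]
```

The tab's top is 0.117 m from the lock's centre (about 0.119 m when fully out) at z 0.169, as expected. So the shackle is still out and the lock is level.

```bash
python3 -c "
from cell import r
print(r.job_done())"
```

```text
the job is handed in; nothing more can be done
None
```

I turned the dial to blue and back to red, pulled the shackle fully out, and handed the job in at about 20 s with the open lock held level and still, its centre about 12 cm above the reader pad; the last views showed nothing else moved.

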